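Raise the sprung-button bar rest and lay the bar across it

TASK

Get the bar rest ready for the square bar. Take the sliding post by its forked head and draw it straight up, gently, until its sprung button snaps out through the upper hole of the front plate; stop pulling as soon as you feel it catch, so that the button is not strained (15 N is its limit). Then let go and lay the bar from the bench across both forks, so that it sits right down in both slots with about as much sticking out at either end, and leave the other things alone.

Things in the scene. Friction and masses are not known exactly. Their poses are not given: they have to be found in the camera images.
- stand: Bar rest, fixed on the bench: grey base plate 80 x 250 x 12 mm, long along its y, with two steel uprights on its middle line: at y = +90 mm a square guide sleeve in which the sliding post runs, at y = -90 mm a fixed post 30 mm square with a fork on top. Origin: middle of the base plate's underside; z up, front = -x, towards the robot.
- sleeve_top (a point): Centre of the top of the guide sleeve (36 mm square, 128 mm above the bench). On its front is a steel plate, 4 mm thick, with two 11 mm holes, one 65 mm above the other. It is set by hand up or down: the upper hole catches the post's button (8 mm round pin, pushed out by a spring) at a post value anywhere from 38 to 72 mm. Pulling on the caught button with over 15 N is too much.
- fork (a point): Middle of the slot floor in the steel fork on the sliding post (axes as the stand's). The fork is 44 mm in x, 30 in y, 34 in z: from 12 mm below this point to 22 above. Its slot runs along y, 26 mm wide, 22 deep, between prongs 9 mm thick. Under it is a 28 mm square tube. Grip it from above over its 44 or 30 mm sides; 9 mm or more is free beneath it, over the plate.
- post (a joint): Height of the sliding post, m, growing upward (slot floor of its fork: 147 mm + this above the bench). Range 0 to 72 mm; starts at 15 to 30 mm, its button held in behind the plate between the two holes. It weighs 0.15 kg and rubbing holds it where left, but unlocked it sinks under the bar's weight. Raising it takes about 5 N; once the button catches it stops dead, with 3 mm of play.
- rest_slot (a point): Middle of the slot floor in the fork of the fixed post, 202 mm above the bench, at y = -90 mm of the stand; fork and slot shaped and sized as on the sliding post (slot 26 mm wide, 22 deep, along y).
- bar: The loose plain steel square bar, 20 x 20 mm and 240 mm long, about 0.7 kg, lying flat on the bench in front of the stand. Origin: middle of its underside; its y axis runs along its length, z up. Either way round is the same.
- bar_mid (a point): The centre of the bar, 10 mm above its underside.
- tbolt_3: Bystander: black T-slot bolt standing on its flat end, 34 x 30 mm, 66 mm high; origin at the middle of its underside. Leave it.
- collet_1: Bystander: steel collet standing on end, 28 mm across, 42 mm high; origin at its underside. Leave it.
- collet_2: Bystander: steel collet standing on end, 33 mm across, 42 mm high; origin at its underside. Leave it.
- block_1: Bystander: drilled steel set-up block, 51 x 76 x 26 mm; origin at the middle of its underside. Leave it.
- bar_a (a point): Point on the bar's centre line, 90 mm from its middle, towards its +y end.
- bar_b (a point): Point on the bar's centre line, 90 mm from its middle, towards its -y end.

How it is judged (in metres and radians):
On the way:
1. the sliding post stands let go at the height of the upper hole (post above 36 mm) while the bar still lies on the bench (value of joint post above 0.036 m and contact force between the fingers and post below 0.5 N and height (world z) of bar_mid below 0.03 m), for 0.2 s.
At the end, for the whole second after the job is handed in: The post is still above 36 mm under the bar's weight, held by its button, and the bar lies at rest down in both slots: its two marked points (90 mm either side of its middle, either way round) each within 21 mm of a fork's slot floor middle (10 mm when truly seated and centred) (value of joint post above 0.036 m and ((distance between bar_a and fork below 0.021 m and distance between bar_b and rest_slot below 0.021 m) or (distance between bar_b and fork below 0.021 m and distance between bar_a and rest_slot below 0.021 m)) and linear speed of bar below 0.01 m/s); the robot touches nothing.
It fails at once if the button is strained: more than 15 N between it and the plate while the gripper holds the post (contact force between button and index_plate above 15 N and contact force between the fingers and post above 1 N).
It fails at once if a bystander (T-bolt, collets, block) is moved more than 20 mm or tipped (distance of any of tbolt_3, collet_1, collet_2, block_1 from where it was at the start of the episode above 0.02 m or angle between any of tbolt_3, collet_1, collet_2's own z axis and vertical above 0.3 rad).
It also fails if it takes over 51 s, if anything falls off the work surface, if the arm or the gripper's body presses on something with over 40 N, if the wrist force passes 120 N, or if a joint passes its speed limit or range.

ROBOT

A 6-joint arm with a two-finger parallel gripper is mounted at the origin on a cart in front of the work surface, level with it; the furniture and walls round the work are solid. World frame = base frame: x ahead of the robot, y to its left, z up, the work surface at z = 0. Lengths are in mm, angles in rad, forces in N, time in s.
With the tool pointing down it reaches from about 350 to 975 mm from the base axis. Payload 7.1 kg.
Tool frame: the origin (TCP) lies at the very end of the fingers, on their centre line; the grasp point (between the pads) lies 19 mm behind it (ctrl.tcp_to_grasp is the distance from the TCP to the grasp point, in mm); z points along the fingers, x is the direction in which the jaws open and shut, and the axes are right-handed (so a half turn about z gives the same grasp; the last joint's range is limited). The gripper opens to 88 mm and grips with 3 to 60 N. Pads are 20 mm wide; open, the fingers measure 115 mm over their backs; the gripper's body (75 mm by 178 mm) begins 61 mm behind the grasp point.
Start: joints at [1.206, 0.423, 1.63, -0, 1.089, -0.019], TCP at [211.811, 587.997, 222.675] pointing down, gripper open.
Joint ranges: [-3, 3], [-0.9, 2.11], [0.09, 2.58], [-1.31, 4.45], [0.11, 2.69], [-2.54, 2.54]. Speed limits (rad/s): [2.39, 2.39, 3.01, 3.14, 3.14, 3.14].

INTERFACE

Orientations are given as a rotation vector (axis times angle).
In Python, from workcell import get_obs, viewer, ctrl, masks_of gives the robot as it stands. The module is installed in compiled form; this text tells all that it offers.
- The arm moves only by the shell command python3 -m inch 'ROWS'. ROWS is JSON, a list of rows, each an object of numbers: "tx", "ty", "tz": the shift along the tool's x, y, z in cm; "ax", "ay", "az": the turn, a rotation vector about the tool's x, y, z in degrees; "jaw": the opening, from 0 (shut) to 1 (fully open). In form: [{"tx": .., "ty": .., "tz": .., "ax": .., "ay": .., "az": .., "jaw": ..}, ...]. A call has 1 to 12 rows; each row shifts and turns the commanded pose from where the row before left it, along the tool's axes as they then stand; what a row does not reach is not made up. A row lasts 1/8 s, in which the tool goes at most 62.5 mm and 10.7 degrees, less where a joint would pass 70% of its speed; a pose out of reach is approached as far as the arm can. A call is refused whole if a number of a shift passes 6.25 or a number of a turn 10.7, either way. A call with a gripper value outside its range is refused whole. The fingers move at their own pace and stop on an object; the grip force is fixed at half the most. Time passes only in rows, so rows that do not move let the fingers close. It gives the time, the measured TCP pose, the force and the opening at its end, in the units of the state.
- get_obs(): the state, without advancing time (a new reading comes with each control period).
- viewer.get_image(name): name is "side" or "top"; returns (picture, depth): 400x640x3 uint8, red, green, blue; 400x640 float32, mm along the optical axis (not along the pixel's ray), 0 where there is no reading.
- viewer.get_calibration(name): a dict with "fx", "fy", "cx", "cy" (pixels), "rvec" (rotation vector, rad) and "tvec" (3), from world to camera coordinates, as OpenCV has them. Camera axes: x right, y down, z forward; pixel columns grow to the right and rows downward; lengths in mm; the calibration is good to about 2 mm. A picture is of the moment at which its call begins. get_calibration takes no time and is no camera call.
- ctrl.close_job(): hands the job in, once; it reports no verdict.
Trained networks look in the newest picture that a camera, given by its name, has taken for a name from the list of things; names that differ only in an ending like _2 or _b are one class to them, and where a whole thing is asked for, a point or a joint stands for the part that bears it (a point fixed in the world has none). Each returns a list of dicts, best first, with "score" (0 to 1); they miss things now and then, are a little off and sometimes report something else, mostly with a low value. They report only what shows in the picture. A call takes as long as a camera call.
- masks_of(camera, thing): "pixels" (400x640 bool, what is visible of it) and "location" ([column, row] in pixels, amid what is visible of it).
The state is a dict: "t": time; "qpos": joint angles; "qvel": joint speeds; "joint_torque": joint torques, N m; "ee_pos": TCP position; "orientation": TCP orientation; "ft_force": force on the tool from outside, world axes, zero at the start; "moment": the same for the moment, N m; "width": finger opening in mm.
Only numpy, scipy, OpenCV 4.12 (cv2) and the standard library are available. Lean on these libraries where they do the work, as an engineer would, in place of code of your own. Each camera call takes 0.05 s, during which the arm holds its last target. There are 200 camera calls.

## Working session

There is one attempt and no reset: what is moved stays moved. The work goes in short steps, Python scripts to look and compute and a shell command to move; the robot and the scene stay as the last step left them, time stands still between calls to the robot, and variables do not carry over. Pictures are saved under pics/ and viewed, about 8 in all and at most 12, crops included, and the job is handed in when it is done.

```bash
mkdir -p pics; cat > h.py <<'E'
import numpy as np, cv2
from workcell import get_obs, viewer, ctrl, masks_of
def cal(n):
    c=viewer.get_calibration(n); R=cv2.Rodrigues(np.array(c["rvec"],float))[0]; return c,R,np.array(c["tvec"],float).ravel()
def cloud(n,d):
    c,R,t=cal(n); v,u=np.mgrid[:400,:640]
    P=np.stack([(u-c["cx"])/c["fx"]*d,(v-c["cy"])/c["fy"]*d,d],-1)
    W=(P-t)@R; W[d<=0]=np.nan; return W
def proj(n,p):
    c,R,t=cal(n); q=R@np.array(p,float)+t; return [c["fx"]*q[0]/q[2]+c["cx"],c["fy"]*q[1]/q[2]+c["cy"]]
E
python3 - <<'E'
from h import *
s=get_obs(); print(s)
for n in("top","side"):
    im,d=viewer.get_image(n); cv2.imwrite(f"pics/{n}1.png",im[...,::-1]); W=cloud(n,d); np.save(f"{n}1.npy",W)
    for th in ["stand","post","fork","bar","tbolt_3","collet_1","block_1"]:
        for r in masks_of(n,th)[:3]:
            if r["score"]<.3: continue
            p=W[r["pixels"]]; p=p[~np.isnan(p[:,0])]
            print(n,th,round(r["score"],2),np.round(r["location"]),len(p),np.percentile(p,[3,50,97],axis=0).round().tolist())
E
```

```text
{'t': 0.0, 'qpos': array([ 1.20600199e+00,  4.23846259e-01,  1.63067417e+00, -1.56944852e-05,
        1.08861323e+00, -1.89973195e-02]), 'qvel': array([ 0.00036486,  0.000147  , -0.00155113, -0.00043817,  0.00070874,
       -0.00106928]), 'joint_torque': array([-1.25818828e-03, -5.44633842e+01, -2.73658955e+01,  6.43273001e-02,
        2.30491109e-02, -1.60384880e-04]), 'ee_pos': array([211.62198134, 587.49302312, 221.90454098]), 'orientation': array([ 2.56977179e+00,  1.80565409e+00, -1.99388047e-03]), 'ft_force': array([-0.26938416,  0.08906506,  0.77194285]), 'moment': array([ 0.01173563,  0.04506141, -0.05190681]), 'width': 87.88388517662645}
top stand 0.76 [352. 192.] 3207 [[531.0, 138.0, 8.0], [572.0, 232.0, 13.0], [612.0, 361.0, 222.0]]
top post 0.89 [313. 188.] 313 [[539.0, 321.0, 128.0], [562.0, 336.0, 176.0], [581.0, 351.0, 197.0]]
top fork 0.57 [314. 190.] 278 [[539.0, 323.0, 167.0], [562.0, 336.0, 176.0], [579.0, 350.0, 197.0]]
top bar 0.71 [320. 268.] 836 [[366.0, 214.0, -2.0], [384.0, 322.0, 19.0], [403.0, 437.0, 22.0]]
top collet_1 0.43 [420. 155.] 124 [[668.0, 52.0, 6
[... 440 characters left out ...]
8.0]]
side fork 0.93 [328. 197.] 434 [[536.0, 318.0, 133.0], [555.0, 324.0, 171.0], [576.0, 346.0, 197.0]]
side fork 0.73 [358. 251.] 4374 [[529.0, 128.0, 8.0], [569.0, 168.0, 62.0], [605.0, 343.0, 215.0]]
side bar 0.67 [264. 268.] 678 [[360.0, 208.0, 3.0], [380.0, 303.0, 21.0], [399.0, 434.0, 23.0]]
side tbolt_3 0.54 [295. 220.] 210 [[514.0, 477.0, 3.0], [528.0, 487.0, 32.0], [544.0, 538.0, 69.0]]
side collet_1 0.75 [424. 299.] 275 [[664.0, 51.0, 4.0], [672.0, 57.0, 30.0], [687.0, 73.0, 44.0]]
side collet_1 0.69 [393. 268.] 249 [[659.0, 170.0, 5.0], [669.0, 177.0, 32.0], [685.0, 198.0, 44.0]]
side block_1 0.71 [260. 224.] 375 [[384.0, 497.0, 4.0], [410.0, 519.0, 26.0], [439.0, 572.0, 29.0]]
```

```bash
python3 - <<'E'
from h import *
a=cv2.imread("pics/top1.png")[60:340,150:550];b=cv2.imread("pics/side1.png")[120:340,180:500]
cv2.imwrite("pics/v1.png",np.vstack([cv2.resize(a,(720,504))]));
cv2.imwrite("pics/v2.png",cv2.resize(b,(800,550)))
Wt=np.load("top1.npy");Ws=np.load("side1.npy")
for n,W in(("top",Wt),("side",Ws)):
    def box(name,x0,x1,y0,y1,z0,z1):
        P=W.reshape(-1,3);m=(P[:,0]>x0)&(P[:,0]<x1)&(P[:,1]>y0)&(P[:,1]<y1)&(P[:,2]>z0)&(P[:,2]<z1)
        p=P[m].astype(np.float32)
        if len(p)>5: print(n,name,len(p),[np.round(v,2) if np.isscalar(v) else np.round(v,1) for v in cv2.minAreaRect(p[:,:2])],np.percentile(p[:,2],[5,50,95]).round(1))
    box("bar",340,430,190,450,14,30)
    box("forkpost",520,600,305,365,150,205)
    box("forkposttop",520,600,305,365,190,205)
    box("restfork",520,620,100,190,150,240)
    box("resttop",520,620,100,190,212,235)
    box("base",510,630,90,400,8,16)
    box("sleeve top",510,630,300,380,122,134)
E
```

```text
Traceback (most recent call last):
cv2.error: OpenCV(4.12.0) /io/opencv/modules/imgproc/src/convhull.cpp:143: error: (-215:Assertion failed) total >= 0 && (depth == CV_32F || depth == CV_32S) in function 'convexHull'
```

View pics/v1.png

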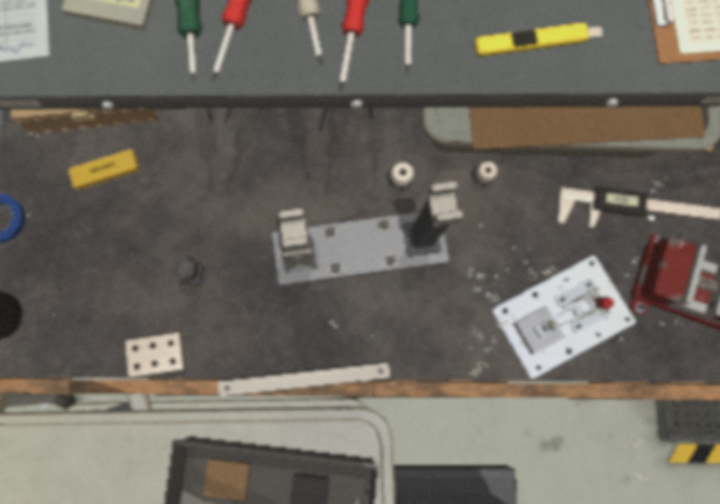

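View pics/v2.png

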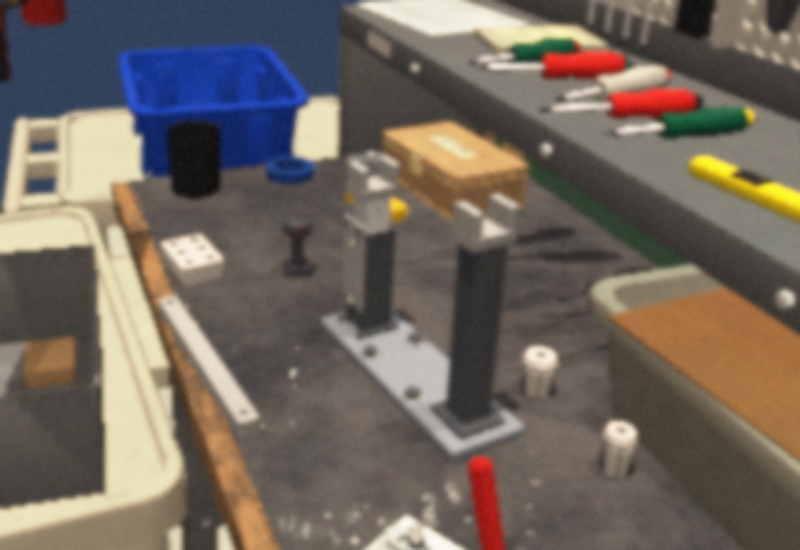

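The stand is near the middle, with the sliding post's fork at v1 (292,230) and the fixed fork at (443,200). The bar lies along the front edge from (225,388) to (388,371), with its surroundings clear. The T-bolt and block are to the left, and the collets are behind.

```bash
python3 - <<'E'
from h import *
Wt=np.load("top1.npy");Ws=np.load("side1.npy")
for n,W in(("top",Wt),("side",Ws)):
    def box(name,x0,x1,y0,y1,z0,z1):
        P=W.reshape(-1,3);m=(P[:,0]>x0)&(P[:,0]<x1)&(P[:,1]>y0)&(P[:,1]<y1)&(P[:,2]>z0)&(P[:,2]<z1)
        p=np.ascontiguousarray(P[m],dtype=np.float32)
        if len(p)>5: print(n,name,len(p),[np.round(v,1) for v in cv2.minAreaRect(p[:,:2].copy())],np.percentile(p[:,2],[5,50,95]).round(1),"x",np.percentile(p[:,0],[2,98]).round(),"y",np.percentile(p[:,1],[2,98]).round())
    box("bar",340,430,190,450,14,30)
    box("forkpost",520,600,305,365,150,205)
    box("forkposttop",520,600,305,365,186,205)
    box("forkpostslot",520,600,305,365,160,182)
    box("restfork",520,620,100,190,150,240)
    box("resttop",520,620,100,190,214,235)
    box("restslot",520,620,100,190,195,210)
    box("base",510,630,90,400,8,16)
    box("sleeve top",510,630,300,380,122,134)
    box("tbolt",490,560,450,550,20,75)
E
```

```text
top bar 766 [array([383.6, 326.7]), array([ 19.9, 239.7]), np.float64(6.7)] [16.8 19.4 22.2] x [364. 403.] y [212. 441.]
top forkpost 308 [array([561.2, 335.5]), array([43.8, 29.9]), np.float64(7.8)] [171.3 176.7 197. ] x [539. 581.] y [320. 351.]
top forkposttop 127 [array([561.3, 334.9]), array([43.6, 28.8]), np.float64(7.7)] [188.4 195.  197.4] x [539. 583.] y [320. 351.]
top forkpostslot 169 [array([557.8, 335.2]), array([37. , 29.9]), np.float64(7.4)] [169.8 174.  178.8] x [539. 576.] y [321. 350.]
top restfork 420 [array([586.6, 157.5]), array([44.7, 30.6]), np.float64(7.4)] [164.3 203.1 224.7] x [564. 607.] y [143. 174.]
top resttop 145 [array([586.6, 157.8]), array([44.6, 29.5]), np.float64(8.0)] [216.5 222.8 225.5] x [564. 608.] y [142. 173.]
top restslot 191 [array([586.4, 157.5]), array([43.8, 30.6]), np.float64(7.7)] [197.9 201.9 208.3] x [564. 602.] y [143. 174.]
top base 1923 [array([574.2, 246.4]), array([ 80.5, 249.3]), np.float64(8.1)] [ 9.  11.6 14.9] x [525. 617.] y [127. 366.]
top sleeve top 46 [array([558.7, 335.1]), array([40.9, 35.9]), np.float64(8.2)] [125.2 1
[... 736 characters left out ...]
), np.float64(5.1)] [155.  197.  224.9] x [561. 604.] y [140. 170.]
side resttop 165 [array([583.4, 156.5]), array([45.2, 29.9]), np.float64(8.3)] [214.5 221.3 225.9] x [560. 605.] y [140. 172.]
side restslot 207 [array([581.6, 155.7]), array([44.6, 30.8]), np.float64(12.3)] [195.8 203.2 209. ] x [560. 605.] y [140. 170.]
side base 1320 [array([570.4, 245.6]), array([ 81.7, 252. ]), np.float64(7.9)] [ 9.9 13.5 15.1] x [521. 620.] y [122. 351.]
side sleeve top 95 [array([550. , 325.9]), array([29.1, 51.9]), np.float64(59.2)] [122.8 128.1 133. ] x [534. 577.] y [315. 348.]
side tbolt 128 [array([528.5, 490.1]), array([30.2, 29.2]), np.float64(60.2)] [24.8 59.4 68.6] x [515. 543.] y [477. 505.]
```

```bash
python3 -m inch '[{"az":10.4,"jaw":1},{"az":10.4},{"az":10.4},{"az":10.4},{"az":10.4},{"az":10.0},{"tx":3.8,"ty":3.7},{"tx":3.8,"ty":3.7},{"tx":3.8,"ty":3.7},{"tx":3.8,"ty":3.7},{"tx":3.8,"ty":3.7},{"tx":3.8,"ty":3.7}]'
cat >> h.py <<'E'
def go(x,y,yaw):
    "tx,ty (cm), az needed for target with jaw axis at world yaw deg"
    s=get_obs(); R=cv2.Rodrigues(np.array(s["orientation"]))[0]; d=np.array([x,y,s["ee_pos"][2]])-s["ee_pos"]
    a=np.degrees(np.arctan2(R[1,0],R[0,0])); print("pos",s["ee_pos"].round(1),"xang",a.round(2),"tilt",R[2,:2].round(3),"t/cm",(R.T@d/10).round(2),"az",round(a-yaw,2),"F",s["ft_force"].round(1),"w",round(s["width"],1),"t",round(s["t"],2))
E
python3 -c "
from h import *
go(559.5,335,8.2)"
```

```text
pos [211.8 588.  222.7] xang 70.19 tilt [0. 0.] t/cm [-12.02  41.29   0.  ] az 61.99 F [-0.7 -0.6  0.2] w 87.6 t 0.8$[0]: bad value
```

```bash
python3 -m inch '[{"tx":0,"ty":0,"tz":0,"ax":0,"ay":0,"az":10.4,"jaw":1},{"tx":0,"ty":0,"tz":0,"ax":0,"ay":0,"az":10.4,"jaw":1},{"tx":0,"ty":0,"tz":0,"ax":0,"ay":0,"az":10.4,"jaw":1},{"tx":0,"ty":0,"tz":0,"ax":0,"ay":0,"az":10.4,"jaw":1},{"tx":0,"ty":0,"tz":0,"ax":0,"ay":0,"az":10.4,"jaw":1},{"tx":0,"ty":0,"tz":0,"ax":0,"ay":0,"az":10.0,"jaw":1},{"tx":3.8,"ty":3.7,"tz":0,"ax":0,"ay":0,"az":0,"jaw":1},{"tx":3.8,"ty":3.7,"tz":0,"ax":0,"ay":0,"az":0,"jaw":1},{"tx":3.8,"ty":3.7,"tz":0,"ax":0,"ay":0,"az":0,"jaw":1},{"tx":3.8,"ty":3.7,"tz":0,"ax":0,"ay":0,"az":0,"jaw":1},{"tx":3.8,"ty":3.7,"tz":0,"ax":0,"ay":0,"az":0,"jaw":1},{"tx":3.8,"ty":3.7,"tz":0,"ax":0,"ay":0,"az":0,"jaw":1}]'
python3 -c "
from h import *
go(559.5,335,8.2)"
```

```text
t: 2.3
ee_pos: [470.4, 399.6, 222.8]
orientation: [-3.133, -0.224, -0.0]
ft_force: [0.6, 0.0, 0.8]
width: 88.0
pos [470.4 399.6 222.8] xang 8.19 tilt [ 0. -0.] t/cm [ 7.9   7.66 -0.  ] az -0.01 F [0.6 0.  0.8] w 88.0 t 2.3
```

```bash
python3 -m inch '[{"tx":3.9,"ty":3.8,"tz":0,"ax":0,"ay":0,"az":0,"jaw":1},{"tx":3.9,"ty":3.8,"tz":0,"ax":0,"ay":0,"az":0,"jaw":1},{"tx":0,"ty":0,"tz":0,"ax":0,"ay":0,"az":0,"jaw":1},{"tx":0,"ty":0,"tz":0,"ax":0,"ay":0,"az":0,"jaw":1}]'
python3 - <<'E'
from h import *
go(559.5,335,8.2)
im,d=viewer.get_image("side"); 
p=get_obs()["ee_pos"]; u,v=proj("side",p); print(u,v)
im=im.copy(); cv2.circle(im,(int(u),int(v)),2,(255,0,0),-1)
c=im[130:290,250:450,::-1]; im2,d2=viewer.get_image("top"); u,v=proj("top",p);print(u,v)
c2=im2[120:280,240:440,::-1]
cv2.imwrite("pics/v3.png",cv2.resize(np.hstack([c,c2]),(800,320)))
E
```

```text
t: 2.8
ee_pos: [556.6, 336.6, 222.4]
orientation: [-3.134, -0.223, 0.001]
ft_force: [0.9, -0.0, 0.5]
width: 87.7
pos [556.6 336.6 222.4] xang 8.15 tilt [-0.001 -0.   ] t/cm [ 0.26  0.2  -0.  ] az -0.05 F [ 0.9 -0.   0.5] w 87.7 t 2.8
328.0909784469178 175.04313053482346
310.64326696362986 185.49297476493427
```

View pics/v3.png

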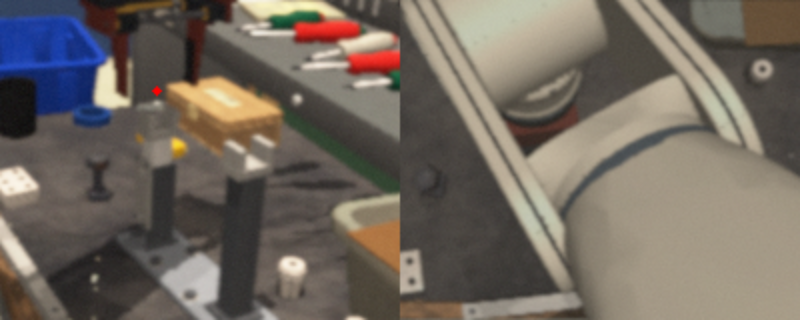

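The red TCP mark (157,91) sits centred over the sliding fork, with one finger on each side of it at about (120,90) and (200,90). Descending.

```bash
python3 -m inch '[{"tx":0.25,"ty":0.2,"tz":0,"ax":0,"ay":0,"az":0,"jaw":1},{"tx":0,"ty":0,"tz":2,"ax":0,"ay":0,"az":0,"jaw":1},{"tx":0,"ty":0,"tz":2,"ax":0,"ay":0,"az":0,"jaw":1},{"tx":0,"ty":0,"tz":1.9,"ax":0,"ay":0,"az":0,"jaw":1},{"tx":0,"ty":0,"tz":0,"ax":0,"ay":0,"az":0,"jaw":1}]'
python3 -m inch '[{"tx":0,"ty":0,"tz":0,"ax":0,"ay":0,"az":0,"jaw":0.6},{"tx":0,"ty":0,"tz":0,"ax":0,"ay":0,"az":0,"jaw":0.5},{"tx":0,"ty":0,"tz":0,"ax":0,"ay":0,"az":0,"jaw":0.4},{"tx":0,"ty":0,"tz":0,"ax":0,"ay":0,"az":0,"jaw":0.4},{"tx":0,"ty":0,"tz":0,"ax":0,"ay":0,"az":0,"jaw":0.4}]'
```

```text
t: 3.52
ee_pos: [558.5, 334.2, 160.8]
orientation: [3.132, 0.224, -0.007]
ft_force: [0.9, -0.2, -0.8]
width: 88.0
t: 4.15
ee_pos: [560.3, 335.1, 164.0]
orientation: [-3.133, -0.224, -0.002]
ft_force: [0.9, 0.4, 0.7]
width: 43.8
```

```bash
python3 -m inch '[{"tx":0,"ty":0,"tz":-0.1,"ax":0,"ay":0,"az":0,"jaw":0.4},{"tx":0,"ty":0,"tz":-0.1,"ax":0,"ay":0,"az":0,"jaw":0.4},{"tx":0,"ty":0,"tz":-0.1,"ax":0,"ay":0,"az":0,"jaw":0.4},{"tx":0,"ty":0,"tz":-0.1,"ax":0,"ay":0,"az":0,"jaw":0.4}]'
python3 -m inch '[{"tx":0,"ty":0,"tz":-0.1,"ax":0,"ay":0,"az":0,"jaw":0.4},{"tx":0,"ty":0,"tz":-0.1,"ax":0,"ay":0,"az":0,"jaw":0.4},{"tx":0,"ty":0,"tz":-0.1,"ax":0,"ay":0,"az":0,"jaw":0.4}]'
```

```text
t: 4.65
ee_pos: [560.2, 335.0, 167.5]
orientation: [-3.133, -0.224, -0.001]
ft_force: [5.0, 1.4, -6.3]
width: 43.4
t: 5.03
ee_pos: [560.2, 335.1, 170.6]
orientation: [-3.133, -0.224, -0.001]
ft_force: [5.2, 1.4, -6.1]
width: 43.9
```

```bash
cat > g.py <<'E'
from h import get_obs
import sys
s=get_obs(); f=s["ft_force"]; print("Z",round(s["ee_pos"][2],1),f.round(1)); sys.exit(1 if f[2]<-8.5 else 0)
E
python3 -m inch '[{"tx":0,"ty":0,"tz":-0.06,"ax":0,"ay":0,"az":0,"jaw":0.4}]' >/dev/null && python3 g.py && python3 -m inch '[{"tx":0,"ty":0,"tz":-0.06,"ax":0,"ay":0,"az":0,"jaw":0.4}]' >/dev/null && python3 g.py && python3 -m inch '[{"tx":0,"ty":0,"tz":-0.06,"ax":0,"ay":0,"az":0,"jaw":0.4}]' >/dev/null && python3 g.py && python3 -m inch '[{"tx":0,"ty":0,"tz":-0.06,"ax":0,"ay":0,"az":0,"jaw":0.4}]' >/dev/null && python3 g.py && python3 -m inch '[{"tx":0,"ty":0,"tz":-0.06,"ax":0,"ay":0,"az":0,"jaw":0.4}]' >/dev/null && python3 g.py && python3 -m inch '[{"tx":0,"ty":0,"tz":-0.06,"ax":0,"ay":0,"az":0,"jaw":0.4}]' >/dev/null && python3 g.py && python3 -m inch '[{"tx":0,"ty":0,"tz":-0.06,"ax":0,"ay":0,"az":0,"jaw":0.4}]' >/dev/null && python3 g.py && python3 -m inch '[{"tx":0,"ty":0,"tz":-0.06,"ax":0,"ay":0,"az":0,"jaw":0.4}]' >/dev/null && python3 g.py && python3 -m inch '[{"tx":0,"ty":0,"tz":-0.06,"ax":0,"ay":0,"az":0,"jaw":0.4}]' >/dev/null && python3 g.py && python3 -m inch '[{"tx":0,"ty":0,"tz":-0.06,"ax":0,"ay":0,"az":0,"jaw":0.4}]' >/dev/null && python3 g.py && python3 -m inch '[{"tx":0,"ty":0,"tz":-0.06,"ax":0,"ay":0,"az":0,"jaw":0.4}]' >/dev/null && python3 g.py && python3 -m inch '[{"tx":0,"ty":0,"tz":-0.06,"ax":0,"ay":0,"az":0,"jaw":0.4}]' >/dev/null && python3 g.py
```

```text
Z 171.2 [ 4.8  1.3 -6.8]
Z 171.7 [ 4.8  2.  -6.1]
Z 172.3 [ 5.2  1.9 -6.6]
Z 173.0 [ 4.5  1.2 -5.8]
Z 173.6 [ 4.8  1.2 -5.7]
Z 174.2 [ 5.2  1.1 -6.9]
Z 174.7 [ 4.6  1.4 -7. ]
Z 175.3 [ 4.8  0.4 -5.7]
Z 176.0 [ 4.9  0.6 -6.6]
Z 176.5 [ 4.8  1.7 -6.3]
Z 177.1 [ 5.1  1.4 -6.9]
Z 177.7 [ 4.6  1.4 -6.5]
```

```bash

python3 -m inch '[{"tx":0,"ty":0,"tz":-0.06,"ax":0,"ay":0,"az":0,"jaw":0.4}]' >/dev/null && python3 g.py && python3 -m inch '[{"tx":0,"ty":0,"tz":-0.06,"ax":0,"ay":0,"az":0,"jaw":0.4}]' >/dev/null && python3 g.py && python3 -m inch '[{"tx":0,"ty":0,"tz":-0.06,"ax":0,"ay":0,"az":0,"jaw":0.4}]' >/dev/null && python3 g.py && python3 -m inch '[{"tx":0,"ty":0,"tz":-0.06,"ax":0,"ay":0,"az":0,"jaw":0.4}]' >/dev/null && python3 g.py && python3 -m inch '[{"tx":0,"ty":0,"tz":-0.06,"ax":0,"ay":0,"az":0,"jaw":0.4}]' >/dev/null && python3 g.py && python3 -m inch '[{"tx":0,"ty":0,"tz":-0.06,"ax":0,"ay":0,"az":0,"jaw":0.4}]' >/dev/null && python3 g.py && python3 -m inch '[{"tx":0,"ty":0,"tz":-0.06,"ax":0,"ay":0,"az":0,"jaw":0.4}]' >/dev/null && python3 g.py && python3 -m inch '[{"tx":0,"ty":0,"tz":-0.06,"ax":0,"ay":0,"az":0,"jaw":0.4}]' >/dev/null && python3 g.py && python3 -m inch '[{"tx":0,"ty":0,"tz":-0.06,"ax":0,"ay":0,"az":0,"jaw":0.4}]' >/dev/null && python3 g.py && python3 -m inch '[{"tx":0,"ty":0,"tz":-0.06,"ax":0,"ay":0,"az":0,"jaw":0.4}]' >/dev/null && python3 g.py && python3 -m inch '[{"tx":0,"ty":0,"tz":-0.06,"ax":0,"ay":0,"az":0,"jaw":0.4}]' >/dev/null && python3 g.py && python3 -m inch '[{"tx":0,"ty":0,"tz":-0.06,"ax":0,"ay":0,"az":0,"jaw":0.4}]' >/dev/null && python3 g.py && python3 -m inch '[{"tx":0,"ty":0,"tz":-0.06,"ax":0,"ay":0,"az":0,"jaw":0.4}]' >/dev/null && python3 g.py && python3 -m inch '[{"tx":0,"ty":0,"tz":-0.06,"ax":0,"ay":0,"az":0,"jaw":0.4}]' >/dev/null && python3 g.py && python3 -m inch '[{"tx":0,"ty":0,"tz":-0.06,"ax":0,"ay":0,"az":0,"jaw":0.4}]' >/dev/null && python3 g.py && python3 -m inch '[{"tx":0,"ty":0,"tz":-0.06,"ax":0,"ay":0,"az":0,"jaw":0.4}]' >/dev/null && python3 g.py
```

```text
Z 178.3 [ 4.4  1.6 -5.9]
Z 178.9 [ 5.4  2.2 -6.3]
Z 179.5 [ 5.9  2.4 -5.5]
Z 180.1 [ 5.1  1.3 -6.1]
Z 180.7 [ 4.8  1.6 -6.1]
Z 181.3 [ 5.1  2.  -7.1]
Z 182.0 [ 4.6  1.2 -6. ]
Z 182.5 [ 5.3  1.  -6.3]
Z 183.1 [ 4.6  1.2 -6.5]
Z 183.7 [ 4.6  1.5 -7.1]
Z 184.3 [ 4.8  0.6 -7.4]
Z 184.9 [ 5.3  1.6 -6.6]
Z 185.5 [ 6.3  1.  -5.6]
Z 186.1 [ 5.1  2.3 -5.9]
Z 186.7 [ 5.4  1.7 -7. ]
Z 187.3 [ 4.3  1.7 -6.9]
```

```bash

python3 -m inch '[{"tx":0,"ty":0,"tz":-0.06,"ax":0,"ay":0,"az":0,"jaw":0.4}]' >/dev/null && python3 g.py && python3 -m inch '[{"tx":0,"ty":0,"tz":-0.06,"ax":0,"ay":0,"az":0,"jaw":0.4}]' >/dev/null && python3 g.py && python3 -m inch '[{"tx":0,"ty":0,"tz":-0.06,"ax":0,"ay":0,"az":0,"jaw":0.4}]' >/dev/null && python3 g.py && python3 -m inch '[{"tx":0,"ty":0,"tz":-0.06,"ax":0,"ay":0,"az":0,"jaw":0.4}]' >/dev/null && python3 g.py && python3 -m inch '[{"tx":0,"ty":0,"tz":-0.06,"ax":0,"ay":0,"az":0,"jaw":0.4}]' >/dev/null && python3 g.py && python3 -m inch '[{"tx":0,"ty":0,"tz":-0.06,"ax":0,"ay":0,"az":0,"jaw":0.4}]' >/dev/null && python3 g.py && python3 -m inch '[{"tx":0,"ty":0,"tz":-0.06,"ax":0,"ay":0,"az":0,"jaw":0.4}]' >/dev/null && python3 g.py && python3 -m inch '[{"tx":0,"ty":0,"tz":-0.06,"ax":0,"ay":0,"az":0,"jaw":0.4}]' >/dev/null && python3 g.py && python3 -m inch '[{"tx":0,"ty":0,"tz":-0.06,"ax":0,"ay":0,"az":0,"jaw":0.4}]' >/dev/null && python3 g.py && python3 -m inch '[{"tx":0,"ty":0,"tz":-0.06,"ax":0,"ay":0,"az":0,"jaw":0.4}]' >/dev/null && python3 g.py && python3 -m inch '[{"tx":0,"ty":0,"tz":-0.06,"ax":0,"ay":0,"az":0,"jaw":0.4}]' >/dev/null && python3 g.py && python3 -m inch '[{"tx":0,"ty":0,"tz":-0.06,"ax":0,"ay":0,"az":0,"jaw":0.4}]' >/dev/null && python3 g.py && python3 -m inch '[{"tx":0,"ty":0,"tz":-0.06,"ax":0,"ay":0,"az":0,"jaw":0.4}]' >/dev/null && python3 g.py && python3 -m inch '[{"tx":0,"ty":0,"tz":-0.06,"ax":0,"ay":0,"az":0,"jaw":0.4}]' >/dev/null && python3 g.py && python3 -m inch '[{"tx":0,"ty":0,"tz":-0.06,"ax":0,"ay":0,"az":0,"jaw":0.4}]' >/dev/null && python3 g.py && python3 -m inch '[{"tx":0,"ty":0,"tz":-0.06,"ax":0,"ay":0,"az":0,"jaw":0.4}]' >/dev/null && python3 g.py
```

```text
Z 187.9 [ 4.8  1.5 -6.2]
Z 188.5 [ 5.5  1.7 -6.4]
Z 189.1 [ 4.3  2.  -6.6]
Z 189.7 [ 5.8  1.4 -6.5]
Z 190.3 [ 5.2  2.5 -5.8]
Z 190.9 [ 5.2  1.4 -6.4]
Z 191.5 [ 5.5  1.6 -6.6]
Z 192.1 [ 4.8  2.  -6.6]
Z 192.7 [ 5.1  2.1 -5.9]
Z 193.3 [ 5.3  1.1 -6.5]
Z 193.9 [ 4.8  2.1 -6.8]
Z 194.5 [ 4.8  2.  -5.7]
Z 195.1 [ 4.9  0.7 -5.7]
Z 195.8 [ 5.   2.1 -7. ]
Z 196.3 [ 5.4  1.4 -6.6]
Z 196.9 [ 4.9  1.8 -6.2]
```

```bash
python3 - <<'E'
from h import *
im,d=viewer.get_image("side"); W=cloud("side",d); cv2.imwrite("pics/s4.png",im[...,::-1])
P=W.reshape(-1,3); 
for z in range(140,250,4):
    m=(abs(P[:,0]-557)<28)&(abs(P[:,1]-322)<8)&(abs(P[:,2]-z)<2); print(z,m.sum(),end="; ")
c=im[110:250,260:400,::-1]; cv2.imwrite("pics/v4.png",cv2.resize(c,(560,560),interpolation=cv2.INTER_CUBIC))
E
```

```text
140 17; 144 19; 148 14; 152 18; 156 20; 160 14; 164 13; 168 17; 172 20; 176 17; 180 19; 184 17; 188 16; 192 20; 196 13; 200 31; 204 31; 208 41; 212 18; 216 20; 220 19; 224 22; 228 19; 232 17; 236 6; 240 6; 244 8; 248 8;
```

View pics/v4.png

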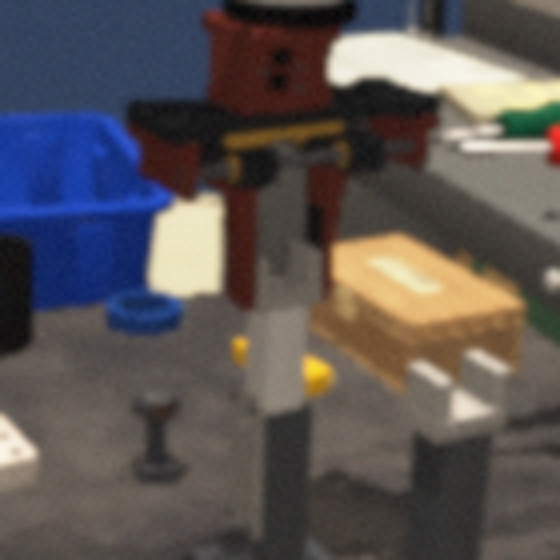

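The fork is still between the fingers at (290,265), and the tube now shows beneath it. The slot floor is at about 207 mm (post ≈ 60 mm) and nothing has caught yet, so I'll continue.

```bash

python3 -m inch '[{"tx":0,"ty":0,"tz":-0.06,"ax":0,"ay":0,"az":0,"jaw":0.4}]' >/dev/null && python3 g.py && python3 -m inch '[{"tx":0,"ty":0,"tz":-0.06,"ax":0,"ay":0,"az":0,"jaw":0.4}]' >/dev/null && python3 g.py && python3 -m inch '[{"tx":0,"ty":0,"tz":-0.06,"ax":0,"ay":0,"az":0,"jaw":0.4}]' >/dev/null && python3 g.py && python3 -m inch '[{"tx":0,"ty":0,"tz":-0.06,"ax":0,"ay":0,"az":0,"jaw":0.4}]' >/dev/null && python3 g.py && python3 -m inch '[{"tx":0,"ty":0,"tz":-0.06,"ax":0,"ay":0,"az":0,"jaw":0.4}]' >/dev/null && python3 g.py && python3 -m inch '[{"tx":0,"ty":0,"tz":-0.06,"ax":0,"ay":0,"az":0,"jaw":0.4}]' >/dev/null && python3 g.py && python3 -m inch '[{"tx":0,"ty":0,"tz":-0.06,"ax":0,"ay":0,"az":0,"jaw":0.4}]' >/dev/null && python3 g.py && python3 -m inch '[{"tx":0,"ty":0,"tz":-0.06,"ax":0,"ay":0,"az":0,"jaw":0.4}]' >/dev/null && python3 g.py && python3 -m inch '[{"tx":0,"ty":0,"tz":-0.06,"ax":0,"ay":0,"az":0,"jaw":0.4}]' >/dev/null && python3 g.py && python3 -m inch '[{"tx":0,"ty":0,"tz":-0.06,"ax":0,"ay":0,"az":0,"jaw":0.4}]' >/dev/null && python3 g.py && python3 -m inch '[{"tx":0,"ty":0,"tz":-0.06,"ax":0,"ay":0,"az":0,"jaw":0.4}]' >/dev/null && python3 g.py && python3 -m inch '[{"tx":0,"ty":0,"tz":-0.06,"ax":0,"ay":0,"az":0,"jaw":0.4}]' >/dev/null && python3 g.py && python3 -m inch '[{"tx":0,"ty":0,"tz":-0.06,"ax":0,"ay":0,"az":0,"jaw":0.4}]' >/dev/null && python3 g.py && python3 -m inch '[{"tx":0,"ty":0,"tz":-0.06,"ax":0,"ay":0,"az":0,"jaw":0.4}]' >/dev/null && python3 g.py && python3 -m inch '[{"tx":0,"ty":0,"tz":-0.06,"ax":0,"ay":0,"az":0,"jaw":0.4}]' >/dev/null && python3 g.py && python3 -m inch '[{"tx":0,"ty":0,"tz":-0.06,"ax":0,"ay":0,"az":0,"jaw":0.4}]' >/dev/null && python3 g.py
```

```text
Z 197.5 [ 4.8  1.6 -6.1]
Z 198.2 [ 5.   1.3 -6.7]
Z 198.7 [ 4.9  2.4 -5.9]
Z 199.4 [ 5.   1.2 -5.8]
Z 200.0 [ 4.7  1.2 -6.5]
Z 200.6 [ 4.7  2.6 -6.2]
Z 201.4 [ 3.4  0.4 -3.8]
Z 202.1 [ 4.5  0.3 -3.1]
Z 202.7 [ 5.5  1.4 -3.4]
Z 203.3 [ 4.7  0.5 -4.2]
Z 203.9 [ 4.8  1.2 -3.8]
Z 204.4 [ 4.9  1.3 -4.2]
Z 204.8 [ 6.1  1.7 -8.1]
Z 204.9 [  8.    2.  -11.3]
```

The drag dropped at Z≈201 (button snapped out), then came a dead stop at 204.9 with about 7 N on the button. I'll ease off and release, then rise.

```bash
python3 -m inch '[{"tx":0,"ty":0,"tz":0.15,"ax":0,"ay":0,"az":0,"jaw":0.4},{"tx":0,"ty":0,"tz":0,"ax":0,"ay":0,"az":0,"jaw":1},{"tx":0,"ty":0,"tz":0,"ax":0,"ay":0,"az":0,"jaw":1},{"tx":0,"ty":0,"tz":0,"ax":0,"ay":0,"az":0,"jaw":1},{"tx":0,"ty":0,"tz":0,"ax":0,"ay":0,"az":0,"jaw":1},{"tx":0,"ty":0,"tz":0,"ax":0,"ay":0,"az":0,"jaw":1}]'
python3 -m inch '[{"tx":0,"ty":0,"tz":-3,"ax":0,"ay":0,"az":0,"jaw":1},{"tx":0,"ty":0,"tz":-5,"ax":0,"ay":0,"az":0,"jaw":1},{"tx":0,"ty":0,"tz":0,"ax":0,"ay":0,"az":0,"jaw":1}]'
python3 - <<'E'
from h import *
go(381.7,326.4,6.7)
for n in ("side","top"):
    im,d=viewer.get_image(n); W=cloud(n,d); P=W.reshape(-1,3)
    for a in((530,590,305,365,186,245),(520,620,100,190,190,235)):
        p=P[(P[:,0]>a[0])&(P[:,0]<a[1])&(P[:,1]>a[2])&(P[:,1]<a[3])&(P[:,2]>a[4])&(P[:,2]<a[5])]
        print(n,len(p),np.percentile(p,[2,50,98],axis=0).round(1).tolist() if len(p) else "")
E
```

```text
t: 13.08
ee_pos: [559.8, 335.0, 204.0]
orientation: [3.134, 0.224, -0.0]
ft_force: [0.9, -0.6, 0.1]
width: 87.3
t: 13.45
ee_pos: [562.0, 336.2, 288.6]
orientation: [-3.13, -0.224, -0.011]
ft_force: [0.1, -0.6, -0.9]
width: 87.8
pos [562.  336.2 288.6] xang 8.18 tilt [ 0.007 -0.003] t/cm [-17.98  -1.6   -0.13] az 1.48 F [ 0.1 -0.6 -0.9] w 87.8 t 13.45
side 394 [[535.2, 318.5, 187.4], [555.8, 324.7, 215.9], [579.4, 347.3, 238.1]]
side 456 [[560.5, 139.8, 191.6], [580.8, 148.7, 208.0], [605.9, 170.4, 225.9]]
top 8 [[555.1, 322.4, 212.0], [557.1, 335.7, 214.2], [559.7, 348.1, 217.5]]
top 0
```

```bash
python3 - <<'E'
from h import *
W=np.load("top1.npy").reshape(-1,3)
for x in range(300,430,8):
    m=(abs(W[:,0]-x)<4)&(abs(W[:,1]-326)<25); print(x,np.percentile(W[m,2],[5,50,95]).round(0) if m.sum() else None,end=" ")
E
python3 -m inch '[{"tx":-4.5,"ty":-0.4,"tz":0,"ax":0,"ay":0,"az":0.7,"jaw":0.6},{"tx":-4.5,"ty":-0.4,"tz":0,"ax":0,"ay":0,"az":0.8,"jaw":0.6},{"tx":-4.5,"ty":-0.4,"tz":2,"ax":0,"ay":0,"az":0,"jaw":0.6},{"tx":-4.4,"ty":-0.4,"tz":4,"ax":0,"ay":0,"az":0,"jaw":0.6},{"tx":0,"ty":0,"tz":5,"ax":0,"ay":0,"az":0,"jaw":0.6},{"tx":0,"ty":0,"tz":5,"ax":0,"ay":0,"az":0,"jaw":0.6},{"tx":0,"ty":0,"tz":5,"ax":0,"ay":0,"az":0,"jaw":0.6},{"tx":0,"ty":0,"tz":2,"ax":0,"ay":0,"az":0,"jaw":0.6},{"tx":0,"ty":0,"tz":0,"ax":0,"ay":0,"az":0,"jaw":0.6},{"tx":0,"ty":0,"tz":0,"ax":0,"ay":0,"az":0,"jaw":0.6}]'
python3 - <<'E'
from h import *
go(382.7,326.5,6.7)
im,d=viewer.get_image("side"); im2,d2=viewer.get_image("side")
c=im[170:330,180:380,::-1]; cv2.imwrite("pics/v5.png",cv2.resize(c,(800,600),interpolation=cv2.INTER_CUBIC))
E
```

```text
300 [-47. -44. -41.] 308 [-47. -44. -41.] 316 [-47. -44. -40.] 324 [-46. -39. -35.] 332 [-480.  -37.  -33.] 340 [-889.  -62.  -35.] 348 None 356 None 364 [-3. -1.  2.] 372 [-3.  1. 21.] 380 [16. 19. 22.] 388 [17. 20. 22.] 396 [-2.  1. 20.] 404 [-2.  1.  3.] 412 [-2.  1.  3.] 420 [-2.  0.  3.] 428 [-2.  1.  3.] t: 14.8
ee_pos: [380.2, 328.1, 54.1]
orientation: [3.136, 0.183, -0.0]
ft_force: [0.0, -0.0, 1.1]
width: 52.9
pos [380.2 328.1  54.1] xang 6.69 tilt [-0.  0.] t/cm [ 0.23  0.19 -0.  ] az -0.01 F [ 0.  -0.   1.1] w 52.9 t 14.8
```

View pics/v5.png

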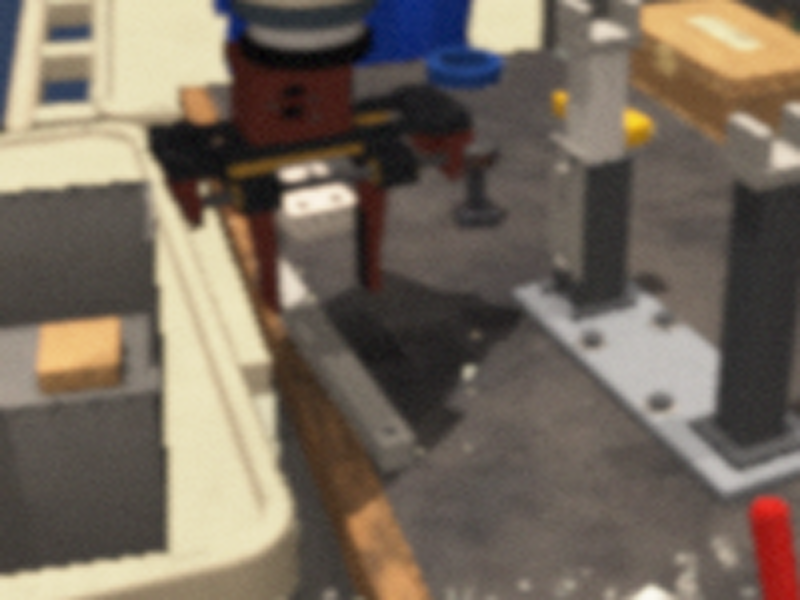

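The sliding fork stays up at (600,25). The fingers at (265,280) and (370,270) straddle the bar, and the front edge is clear.

```bash
python3 -m inch '[{"tx":0.23,"ty":0.19,"tz":1.5,"ax":0,"ay":0,"az":0,"jaw":0.6},{"tx":0,"ty":0,"tz":2,"ax":0,"ay":0,"az":0,"jaw":0.6},{"tx":0,"ty":0,"tz":1.4,"ax":0,"ay":0,"az":0,"jaw":0.6},{"tx":0,"ty":0,"tz":0,"ax":0,"ay":0,"az":0,"jaw":0.6},{"tx":0,"ty":0,"tz":0,"ax":0,"ay":0,"az":0,"jaw":0.6}]'
python3 -m inch '[{"tx":0,"ty":0,"tz":0,"ax":0,"ay":0,"az":0,"jaw":0.3},{"tx":0,"ty":0,"tz":0,"ax":0,"ay":0,"az":0,"jaw":0.15},{"tx":0,"ty":0,"tz":0,"ax":0,"ay":0,"az":0,"jaw":0.15},{"tx":0,"ty":0,"tz":0,"ax":0,"ay":0,"az":0,"jaw":0.15},{"tx":0,"ty":0,"tz":0,"ax":0,"ay":0,"az":0,"jaw":0.15}]'
python3 -m inch '[{"tx":0,"ty":0,"tz":-2,"ax":0,"ay":0,"az":0,"jaw":0.15},{"tx":0,"ty":0,"tz":-3,"ax":0,"ay":0,"az":0,"jaw":0.15},{"tx":0,"ty":0,"tz":0,"ax":0,"ay":0,"az":0,"jaw":0.15},{"tx":0,"ty":0,"tz":0,"ax":0,"ay":0,"az":0,"jaw":0.15}]'
```

```text
t: 15.52
ee_pos: [383.0, 326.7, 5.1]
orientation: [-3.136, -0.183, -0.0]
ft_force: [0.1, -0.5, 0.3]
width: 52.7
t: 16.15
ee_pos: [382.5, 326.5, 5.1]
orientation: [3.136, 0.183, -0.001]
ft_force: [-3.0, -0.6, 4.9]
width: 19.8
t: 16.65
ee_pos: [382.3, 326.1, 54.0]
orientation: [3.135, 0.183, -0.002]
ft_force: [1.1, -0.4, -7.1]
width: 19.4
```

```bash
python3 -m inch '[{"tx":0,"ty":0,"tz":-3,"ax":0,"ay":0,"az":-0.7,"jaw":0.15},{"tx":0,"ty":0,"tz":-4,"ax":0,"ay":0,"az":-0.8,"jaw":0.15},{"tx":0,"ty":0,"tz":-4,"ax":0,"ay":0,"az":0,"jaw":0.15},{"tx":0,"ty":0,"tz":-4,"ax":0,"ay":0,"az":0,"jaw":0.15},{"tx":0,"ty":0,"tz":-4,"ax":0,"ay":0,"az":0,"jaw":0.15},{"tx":0,"ty":0,"tz":-3,"ax":0,"ay":0,"az":0,"jaw":0.15},{"tx":0,"ty":0,"tz":0,"ax":0,"ay":0,"az":0,"jaw":0.15},{"tx":0,"ty":0,"tz":0,"ax":0,"ay":0,"az":0,"jaw":0.15}]'
python3 - <<'E'
from h import *
go(573.3,246.2,8.2)
im,d=viewer.get_image("side"); W=cloud("side",d); P=W.reshape(-1,3)
R=cv2.Rodrigues(np.array(get_obs()["orientation"]))[0]; q=(P-get_obs()["ee_pos"])@R
m=(abs(q[:,0])<14)&(abs(q[:,1])<130)&(q[:,2]>-18)&(q[:,2]<10); p=q[m]
print(m.sum(),np.percentile(p,[1,50,99],axis=0).round(1).tolist())
for a,b in((-125,-80),(-80,-25),(25,80),(80,125)):
    k=(p[:,1]>a)&(p[:,1]<b); print(a,k.sum(),np.percentile(p[k],[3,50,97],axis=0).round(1).tolist())
E
```

```text
t: 17.65
ee_pos: [381.8, 325.8, 272.6]
orientation: [3.131, 0.224, -0.005]
ft_force: [-0.6, -0.6, -7.4]
width: 20.0
pos [381.8 325.8 272.6] xang 8.19 tilt [-0.003  0.002] t/cm [17.82 10.61 -0.04] az -0.01 F [-0.6 -0.6 -7.4] w 20.0 t 17.65
601 [[-12.5, -116.2, -17.4], [-9.2, 55.1, -13.6], [8.8, 120.6, 2.3]]
-125 71 [[-12.2, -117.5, -17.3], [-11.2, -99.7, -15.0], [4.4, -81.4, 1.0]]
-80 60 [[-12.4, -78.7, -17.2], [-11.5, -58.5, -10.8], [5.6, -29.4, 1.1]]
25 155 [[-11.9, 27.0, -17.1], [-10.6, 53.0, -15.6], [6.3, 77.1, 1.6]]
80 228 [[-11.7, 81.4, -17.2], [-6.1, 112.8, -10.6], [7.6, 120.5, 2.0]]
```

```bash
python3 -m inch '[{"tx":4.45,"ty":2.65,"tz":0,"ax":0,"ay":0,"az":0,"jaw":0.15},{"tx":4.45,"ty":2.65,"tz":0,"ax":0,"ay":0,"az":0,"jaw":0.15},{"tx":4.45,"ty":2.65,"tz":0,"ax":0,"ay":0,"az":0,"jaw":0.15},{"tx":4.45,"ty":2.65,"tz":0,"ax":0,"ay":0,"az":0,"jaw":0.15},{"tx":0,"ty":0,"tz":0,"ax":1.8,"ay":0,"az":0,"jaw":0.15},{"tx":0,"ty":0,"tz":0,"ax":1.8,"ay":0,"az":0,"jaw":0.15},{"tx":0,"ty":0,"tz":0,"ax":0,"ay":0,"az":0,"jaw":0.15},{"tx":0,"ty":0,"tz":0,"ax":0,"ay":0,"az":0,"jaw":0.15},{"tx":0,"ty":0,"tz":0,"ax":0,"ay":0,"az":0,"jaw":0.15}]'
python3 - <<'E'
from h import *
go(573.3,246.2,8.2)
im,d=viewer.get_image("side"); W=cloud("side",d); P=W.reshape(-1,3)
c=im[110:250,270:430,::-1]; cv2.imwrite("pics/v6.png",cv2.resize(c,(640,560),interpolation=cv2.INTER_CUBIC))
# stand frame, side-cam offset-corrected origin
a=np.radians(8.2); ex=np.array([np.cos(a),np.sin(a)]); ey=np.array([-np.sin(a),np.cos(a)])
xy=P[:,:2]-[573.3,246.2]; X=xy@ex;Y=xy@ey;Z=P[:,2]
for y in (-115,-105,-95,-85,-75,75,85,95,105,115):
    for nm,z0,z1 in(("fork",150,240),("bar",240,310)):
        m=(abs(Y-y)<5)&(abs(X)<30)&(Z>z0)&(Z<z1)
        if m.sum()>8: print(y,nm,m.sum(),"X",np.percentile(X[m],[3,97]).round(1),"Z",np.percentile(Z[m],[3,97]).round(1))
E
```

```text
t: 18.82
ee_pos: [573.6, 247.6, 275.2]
orientation: [-3.071, -0.221, 0.007]
ft_force: [-0.4, 0.1, -6.1]
width: 19.7
pos [573.6 247.6 275.2] xang 8.25 tilt [ 0.    -0.063] t/cm [-0.05  0.13 -0.01] az 0.05 F [-0.4  0.1 -6.1] w 19.7 t 18.82
-115 bar 113 X [-11.2   8.2] Z [265.5 285.1]
-105 fork 405 X [-23.6  16.3] Z [152.6 223.9]
-105 bar 53 X [-11.8   7.7] Z [266.  285.6]
-95 fork 159 X [-24.9  13.8] Z [154.5 225.8]
-95 bar 51 X [-11.7   6.3] Z [267.8 286.7]
-85 fork 154 X [-24.9  13.2] Z [154.  225.8]
-85 bar 44 X [-11.5   6.5] Z [267.6 286.9]
-75 fork 62 X [-24.5  11.7] Z [155.8 224.4]
-75 bar 47 X [-11.9   5.6] Z [269.1 287.4]
75 fork 342 X [-23.3  16.7] Z [152.6 235.1]
75 bar 32 X [-12.1   6.7] Z [278.3 297.2]
85 fork 112 X [-24.7  14.6] Z [155.4 238.6]
85 bar 30 X [-12.6   3.5] Z [279.  297.8]
95 fork 100 X [-24.8  13. ] Z [154.1 238. ]
95 bar 29 X [-12.2   6.3] Z [279.5 298.5]
105 fork 37 X [-24.6  12.5] Z [155.2 237.5]
105 bar 25 X [-12.2   4.7] Z [280.2 298.6]
115 bar 25 X [-12.5   5.3] Z [281.9 299.5]
```

View pics/v6.png

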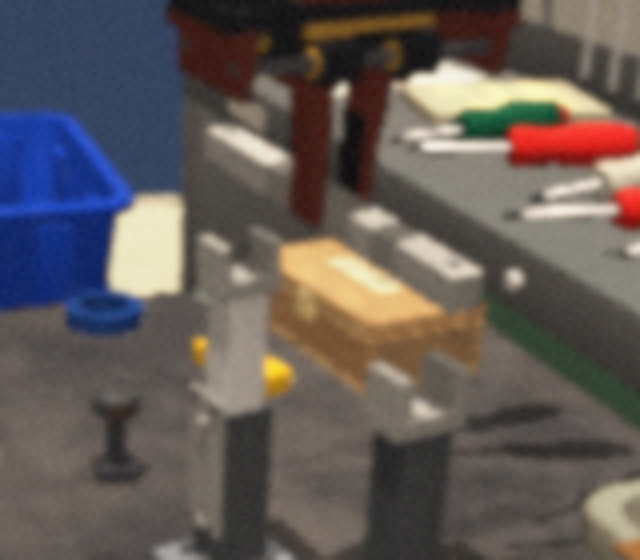

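The bar hangs above both forks, parallel to them and centred in x within about 1 mm. About 63.5 mm is left to go at both ends.

```bash
python3 -m inch '[{"tx":0,"ty":0.2,"tz":1.5,"ax":0,"ay":0,"az":0,"jaw":0.15},{"tx":0,"ty":0.1,"tz":1.5,"ax":0,"ay":0,"az":0,"jaw":0.15},{"tx":0,"ty":0.05,"tz":0.9,"ax":0,"ay":0,"az":0,"jaw":0.15},{"tx":0,"ty":0.05,"tz":0.6,"ax":0,"ay":0,"az":0,"jaw":0.15},{"tx":0,"ty":0.02,"tz":0.5,"ax":0,"ay":0,"az":0,"jaw":0.15},{"tx":0,"ty":0.02,"tz":0.4,"ax":0,"ay":0,"az":0,"jaw":0.15},{"tx":0,"ty":0.02,"tz":0.4,"ax":0,"ay":0,"az":0,"jaw":0.15},{"tx":0,"ty":0,"tz":0,"ax":0,"ay":0,"az":0,"jaw":0.15}]'
python3 - <<'E'
from h import *
go(573.3,246.2,8.2)
im,d=viewer.get_image("side"); W=cloud("side",d); P=W.reshape(-1,3)
c=im[130:250,290:410,::-1]; cv2.imwrite("pics/v7.png",cv2.resize(c,(600,600),interpolation=cv2.INTER_CUBIC))
E
```

```text
t: 19.88
ee_pos: [574.1, 246.1, 216.6]
orientation: [-3.071, -0.22, 0.008]
ft_force: [-0.4, 0.3, -7.1]
width: 19.8
pos [574.1 246.1 216.6] xang 8.19 tilt [-0.    -0.063] t/cm [-0.08 -0.02  0.  ] az -0.01 F [-0.4  0.3 -7.1] w 19.8 t 19.88
```

View pics/v7.png

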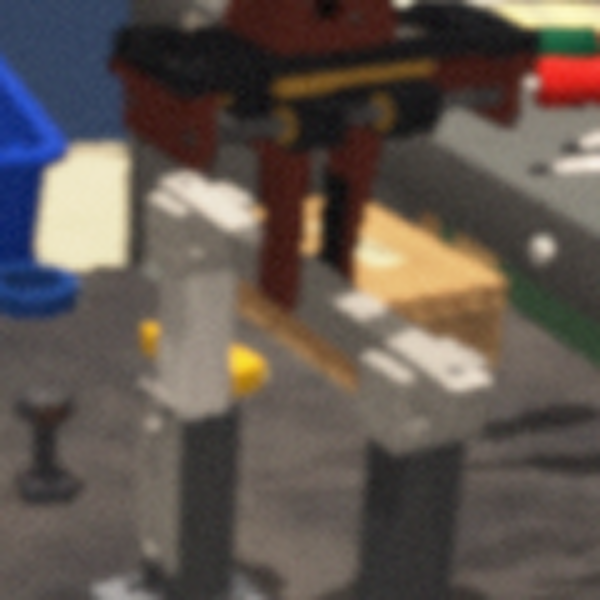

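The bar is between the prongs of both forks, at (200,200) and (425,355), and still carried. I'll lower the last few mm by feel.

```bash
python3 -m inch '[{"tx":0,"ty":0.01,"tz":0.15,"ax":0,"ay":0,"az":0,"jaw":0.15},{"tx":0,"ty":0.01,"tz":0.1,"ax":0,"ay":0,"az":0,"jaw":0.15},{"tx":0,"ty":0,"tz":0,"ax":0,"ay":0,"az":0,"jaw":0.15}]'
python3 -m inch '[{"tx":0,"ty":0.01,"tz":0.1,"ax":0,"ay":0,"az":0,"jaw":0.15},{"tx":0,"ty":0,"tz":0,"ax":0,"ay":0,"az":0,"jaw":0.15}]'
```

```text
t: 20.3
ee_pos: [574.3, 246.1, 214.3]
orientation: [-3.071, -0.22, 0.007]
ft_force: [-0.3, 0.2, -6.9]
width: 19.6
t: 20.55
ee_pos: [574.3, 246.1, 213.4]
orientation: [-3.071, -0.22, 0.006]
ft_force: [-0.5, 0.6, -5.6]
width: 19.7
```

```bash
python3 -m inch '[{"tx":0,"ty":0.01,"tz":0.1,"ax":0,"ay":0,"az":0,"jaw":0.15},{"tx":0,"ty":0,"tz":0,"ax":0,"ay":0,"az":0,"jaw":0.15}]'
```

```text
t: 20.8
ee_pos: [574.4, 246.2, 212.8]
orientation: [-3.071, -0.22, 0.006]
ft_force: [-2.2, 1.2, -1.0]
width: 19.9
```

Contact: most of the weight is off. I'll release (bar within about 1 mm of seated), straighten and rise along the tool.

```bash
python3 -m inch '[{"tx":0,"ty":0,"tz":0,"ax":0,"ay":0,"az":0,"jaw":0.3},{"tx":0,"ty":0,"tz":0,"ax":0,"ay":0,"az":0,"jaw":0.6},{"tx":0,"ty":0,"tz":0,"ax":0,"ay":0,"az":0,"jaw":0.6},{"tx":0,"ty":0,"tz":0,"ax":0,"ay":0,"az":0,"jaw":0.6},{"tx":0,"ty":0,"tz":0,"ax":0,"ay":0,"az":0,"jaw":0.6},{"tx":0,"ty":0,"tz":-2,"ax":0,"ay":0,"az":0,"jaw":0.6},{"tx":0,"ty":0,"tz":-4,"ax":0,"ay":0,"az":0,"jaw":0.6},{"tx":0,"ty":0,"tz":-4,"ax":0,"ay":0,"az":0,"jaw":0.6},{"tx":0,"ty":0,"tz":-1,"ax":0,"ay":0,"az":0,"jaw":0.6},{"tx":0,"ty":0,"tz":0,"ax":0,"ay":0,"az":0,"jaw":0.6}]'
python3 - <<'E'
from h import *
im,d=viewer.get_image("side"); W=cloud("side",d); P=W.reshape(-1,3)
c=im[130:250,290:410,::-1]; cv2.imwrite("pics/v8.png",cv2.resize(c,(600,600),interpolation=cv2.INTER_CUBIC))
a=np.radians(8.2); ex=np.array([np.cos(a),np.sin(a)]); ey=np.array([-np.sin(a),np.cos(a)])
xy=P[:,:2]-[573.3,246.2]; X=xy@ex;Y=xy@ey;Z=P[:,2]
for y in (-117,-110,-90,-65,-30,0,30,65,90,110,117):
    m=(abs(Y-y)<4)&(abs(X+2.5)<11)&(Z>195)&(Z<250)
    if m.sum()>5: print(y,m.sum(),"X",np.percentile(X[m],[3,97]).round(1),"Z",np.percentile(Z[m],[3,97]).round(1))
m=(abs(X+2.5)<9)&(Z>202)&(Z<250); print("Yends",np.percentile(Y[m],[.5,99.5]).round(1))
for s in(-90,90):
    m=(abs(Y-s)<15)&(abs(X)<30)&(Z>150)&(Z<250); print(s,"prong top",np.percentile(Z[m&(X<-15)],[98]).round(1))
go(573.3,246.2,8.2)
E
```

```text
t: 22.05
ee_pos: [575.2, 239.1, 322.0]
orientation: [-3.071, -0.22, 0.006]
ft_force: [0.5, 0.2, 1.0]
width: 52.6
-117 95 X [-11.2   7.8] Z [204.2 223.5]
-110 40 X [-11.6   7.4] Z [205.1 224.2]
-90 16 X [-10.    6.5] Z [223.1 224.9]
-65 22 X [-11.    6.8] Z [220.1 226. ]
-30 33 X [-11.3   5.2] Z [209.2 228.6]
0 29 X [-11.6   4.9] Z [209.7 229.7]
30 29 X [-11.2   3.9] Z [213.  231.9]
65 22 X [-11.8   4.7] Z [215. 234.]
90 12 X [-10.6   7.3] Z [233.3 234.8]
110 11 X [-10.3   5.7] Z [232.1 236.1]
117 7 X [-11.1  -0.9] Z [231.9 235.8]
Yends [-120.8 2429.4]
-90 prong top [225.7]
90 prong top [235.5]
pos [574.7 238.9 320.9] xang 8.19 tilt [-0.001 -0.062] t/cm [-0.03 -0.74  0.05] az -0.01 F [-0.4 -0.2 -0.1] w 52.7 t 22.1
```

View pics/v8.png

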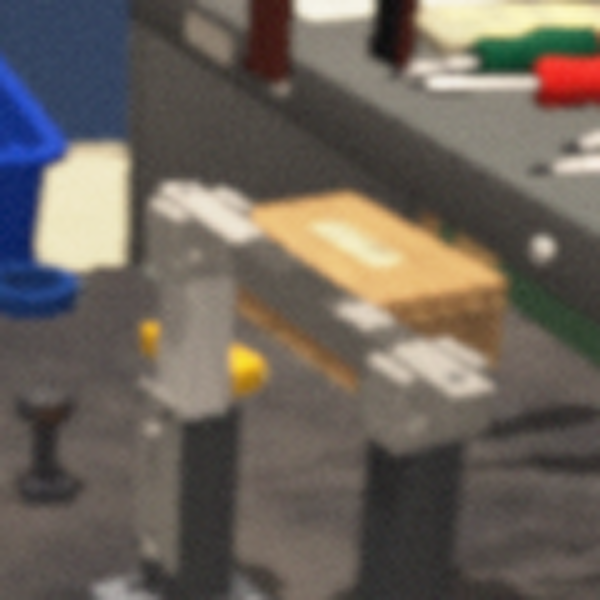

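The bar top sits about 2 mm below the prong tops at both forks, as it should when seated. One stillness check, then I'll hand in.

```bash
python3 -m inch '[{"tx":0,"ty":0,"tz":0,"ax":0,"ay":0,"az":0,"jaw":0.6},{"tx":0,"ty":0,"tz":0,"ax":0,"ay":0,"az":0,"jaw":0.6},{"tx":0,"ty":0,"tz":0,"ax":0,"ay":0,"az":0,"jaw":0.6},{"tx":0,"ty":0,"tz":0,"ax":0,"ay":0,"az":0,"jaw":0.6}]' | head -1
python3 - <<'E'
from h import *
im,d=viewer.get_image("side"); P=cloud("side",d).reshape(-1,3)
a=np.radians(8.2); ex=np.array([np.cos(a),np.sin(a)]); ey=np.array([-np.sin(a),np.cos(a)])
xy=P[:,:2]-[573.3,246.2]; X=xy@ex;Y=xy@ey;Z=P[:,2]
z={}
for s in(-90,90):
    m=(abs(Y-s)<15)&(Z>150)&(Z<250); z[s]=np.percentile(Z[m&(abs(X+19)<7)],98); print(s,"prong",z[s].round(1),"bar",np.percentile(Z[m&(abs(X+2)<8)],50).round(1))
m=(abs(X+2.5)<8)&(abs(Y)<150)&(Z>202)&(Z<240); print("ends",np.percentile(Y[m],[.5,99.5]).round(1))
if z[90]>230: ctrl.close_job(); print("closed")
E
```

```text
t: 22.6
-90 prong 225.2 bar 187.7
90 prong 235.8 bar 187.1
ends [-120.6  116.3]
the job is handed in; nothing more can be done
closed
```

I raised the sliding post until its button caught, let it go, and laid the bar across both forks. The job was handed in at about 22.7 s of the 51 s allowed; no verdict is reported.

- **Catching the button:** I drew the post up in 0.6 mm steps, checking the wrist force after each. The drag fell when the button snapped out. Then it stopped dead with about 11 N at the wrist, which I estimate as about 7 N on the button. I eased off 1.5 mm and let go, with the bar still on the bench.
- **Laying the bar:** I gripped it at mid-length and tilted it to match the forks' height difference. I lowered it until most of its weight came off the gripper, then released it and backed off about 110 mm.
- **Seating:** after release, the bar's top was about 2 mm below the prong tops at both forks, as expected when it is fully down.
- **Post height:** it sank about 2.5 mm under the bar, within the button's 3 mm of play. It then held steady, with the post at about 64–65 mm.
- **Centring:** the ends measured −120.6 and +116.3 mm from the stand's middle. The span reads about 3 mm short of 240 mm, because few points were visible at the far end, so the bar is off-centre by about 2 mm or less.
- **Checks that fell short:** the median "bar" height in the last check (187 mm) is no use, because it also took in the posts' faces. I did not re-measure the bystanders at the end, but the arm never worked near them.

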